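# Put three reagent bottles back in their own spill trays

### The job

The three amber bottles are standing in one another's spill trays: move them round so that each stands upright and flat in the middle of the tray of its own shape, the round bottle in the round tray, the square one in the square tray and the oblong one lengthwise in the oblong tray. Use the empty white tile as a parking spot on the way; a bottle must never be stood on the bare bench, dropped or tipped over. Leave the beaker, the white jar and the vial box where they are.

Things in the scene. Friction and masses are not known exactly. Their poses are not given: they have to be found in the camera images.
- round_bottle: The round amber glass bottle with a black screw cap: body 56 mm across, 122 mm high to the cap's top (cap from 98 to 122 mm). Cap 32 mm across, 24 mm high, straight-sided, centred; about 4 mm of narrower neck shows between it and the shoulder. Loose, 0.2 to 0.42 kg. Origin at the centre of its underside, z up. Starts in the square tray.
- square_bottle: The square amber glass bottle with a black screw cap: body 52 x 52 mm, 108 mm high to the cap's top (cap from 84 to 108 mm). Cap 32 mm across, 24 mm high, straight-sided, centred; about 4 mm of narrower neck shows between it and the shoulder. Loose, 0.2 to 0.42 kg. Origin at the centre of its underside, z up, x and y square to its sides. Starts in the oblong tray.
- oblong_bottle: The oblong (flat) amber glass bottle with a black screw cap: body 76 mm along its x by 40 mm along its y, 94 mm high to the cap's top (cap from 70 to 94 mm). Cap 32 mm across, 24 mm high, straight-sided, centred; about 4 mm of narrower neck shows between it and the shoulder. Loose, 0.2 to 0.42 kg. Origin at the centre of its underside, z up. Starts in the round tray.
- round_tray: Round steel spill tray, fixed to the bench: 94 mm across inside, 102 mm outside, floor 6 mm and rim 14 mm above the bench. Origin at the centre of its underside, on the bench, z up.
- square_tray: Square steel spill tray, fixed to the bench: 90 x 90 mm inside, 98 x 98 mm outside, floor 6 mm and rim 14 mm above the bench. Origin at the centre of its underside, on the bench, z up, x and y square to its sides.
- oblong_tray: Oblong steel spill tray, fixed to the bench: inside 110 mm along its x by 70 mm along its y, outside 118 x 78 mm, floor 6 mm and rim 14 mm above the bench. The oblong bottle fits flat only lengthwise (its x along the tray's x, either way round). Origin at the centre of its underside, on the bench, z up.
- tile: The spare spot: a flat white ceramic tile, 120 x 120 mm and 8 mm thick, without a rim, fixed to the bench and empty at the start. Origin at the centre of its underside, on the bench, z up.
- beaker: Bystander: empty glass beaker, 68 mm across, 85 mm high, standing loose on the bench. Origin at the centre of its underside.
- jar: Bystander: white plastic jar with a white lid, about 64 mm across, 60 mm high, standing loose on the bench. Origin at the centre of its underside.
- vial_box: Bystander: low white-lidded cardboard box, 62 x 102 mm, 46 mm high, loose on the bench. Origin at the centre of its underside.
Mind the look-alikes: they are no part of the job. Leave any green or turquoise look-alike of the square_bottle alone.

How it is judged:
By the outcome, as a careful person would: the job done as asked, in the order asked, and still so for the second after the job is handed in, with the robot touching nothing.
It also fails if it takes over 120 s, if anything falls off the work surface, if the arm or the gripper's body presses on something with over 40 N, if the wrist force passes 120 N, or if a joint passes its speed limit or range.

### The arm

A 7-joint arm with a two-finger parallel gripper is mounted at the origin on the work surface. World frame = base frame: x ahead of the robot, y to its left, z up, the work surface at z = 0. Lengths are in m, angles in rad, forces in N, time in s.
With the tool pointing down it reaches from about 0.4 to 0.85 m from the base axis. Payload 10.4 kg.
Tool frame: the origin (TCP) lies at the centre of the arm's flange, where the gripper is bolted on; the fingertips stand 182 mm ahead of it and the grasp point (between the pads) lies r.grasp_offset ahead of it (r.grasp_offset is the distance from the TCP to the grasp point, in m); z points along the fingers, y is the line along which they close (so a half turn about z gives the same grasp; the last joint's range is limited). The gripper opens to 87 mm and grips with 3 to 60 N. Pads are 19 mm wide; open, the fingers measure 117 mm over their backs; the gripper's body (75 mm by 190 mm) begins 51 mm behind the grasp point.
Start: joints at [1.282, 0.332, -0.065, 1.46, 0.022, 1.35, -0.088], TCP at [0.164, -0.603, 0.405] pointing down, gripper open.
Joint ranges: [-2.6, 2.6], [-0.5, 2.12], [-1.47, 1.34], [0.16, 2.42], [-1.27, 4.41], [0.06, 2.06], [-2.6, 2.6]. Speed limits (rad/s): [2.22, 2.22, 2.79, 2.79, 3.14, 3.14, 3.14].

### API

Orientations are given as a unit quaternion [x, y, z, w].
In Python, from bench import status, vision, job, spotter, r gives the robot as it stands. The module is installed in compiled form; this text tells all that it offers.
- The arm moves only by the tool play_rows, never from a script. Its argument "series" is a list of rows, each a list of 6 numbers: the shift along the tool's x, y, z each as a share of 150 mm, from -1 to 1, then the turn, a rotation vector about the tool's x, y, z each as a share of 30 degrees, from -1 to 1. In form: [[x, y, z, ax, ay, az], ...]. A call has 1 to 5 rows; each row is the pose to reach, as a shift and turn from the pose commanded when the call began, along the tool's axes at that moment; what a row does not reach only later rows make up. A row lasts 1/10 s, in which the tool goes at most 50 mm and 8.59 degrees, less where a joint would pass 70% of its speed; a pose out of reach is approached as far as the arm can. A call with a number of a shift or a turn outside -1 to 1 is refused whole. A call with a gripper value outside its range is refused whole. "fingers" is the opening, from -1 (shut) to 1 (fully open), set as the call begins (left out, the last holds). The fingers move at their own pace and stop on an object; "squeeze" is the grip in N (left out, the last holds). Time passes only in rows, so rows that repeat a pose let the fingers close. It gives the time, the measured TCP pose, the force, the opening and the grip force at its end, in the units of the state.
- status.read_state(): the state, without advancing time (a new reading comes with each control period).
- vision.camera(name): name is "scene" or "top"; returns the picture (384x512x3 uint8, blue, green, red); there is no depth.
- vision.calibration(name): a dict with "fx", "fy", "cx", "cy" (pixels), "D" ([k1, k2, p1, p2, k3] as OpenCV has them; the pictures are not rectified), "rvec" (rotation vector, rad) and "tvec" (3), from world to camera coordinates, as OpenCV has them. Camera axes: x right, y down, z forward; pixel columns grow to the right and rows downward; lengths in m; the calibration is good to about 2 mm. A picture is of the moment at which its call begins. calibration takes no time and is no camera call.
- job.close_job(): hands the job in; it is judged then, once.
Trained networks look in the newest picture that a camera, given by its name, has taken for a name from the list of things; names that differ only in an ending like _2 or _b are one class to them, and where a whole thing is asked for, a point or a joint stands for the part that bears it (a point fixed in the world has none). Each returns a list of dicts, best first, with "conf" (0 to 1); they miss things now and then, are a little off and sometimes report something else, mostly with a low value. They report only what shows in the picture. A call takes as long as a camera call. They do not tell look-alikes from the thing itself.
- spotter.boxes_of(camera, name): "point" ([x, y, z] in m, in world coordinates, good to about 4 mm: the middle of the surface that is visible of it).
- spotter.regions_of(camera, name): "pixels" (384x512 bool, what is visible of it).
The state is a dict: "time": time; "joint_positions": joint angles; "joint_vel": joint speeds; "joint_torque": joint torques, N m; "ee_pos": TCP position; "eef_rot": TCP orientation; "ft_force": force on the tool from outside, world axes, zero at the start; "torque": the same for the moment, N m; "width": finger opening in m; "grip_force": force on a finger pad.
Only numpy, scipy, OpenCV 4.12 (cv2) and the standard library are available. Lean on these libraries where they do the work, as an engineer would, in place of code of your own. Each camera call takes 0.05 s, during which the arm holds its last target. There are 200 camera calls.

## Working session

There is one attempt and no reset: what is moved stays moved. The work goes in short steps, Python scripts to look and compute and a tool call to move; the robot and the scene stay as the last step left them, time stands still between calls to the robot, and variables do not carry over. Pictures are saved under pics/ and viewed, at most 14 in all, crops included, and the job is handed in when it is done.

Besides the shell and the picture viewer there is one more tool, called after "Emit:" as name(argument=value, ...) on one line, values as JSON. play_rows: Moves the arm, as the interface text tells. Shift numbers are shares of 150 mm and turn numbers shares of 30 degrees, none past 1 either way. Its arguments: {"type":"object","properties":{"series":{"type":"array","items":{"type":"array","items":{"type":"number"}}},"fingers":{"type":"number"},"squeeze":{"type":"number"}},"required":["series"]}

```bash
mkdir -p pics; cat > h.py <<'E'
import numpy as np, cv2
from bench import status, vision, job, spotter, r
def cal(n):
    c=vision.calibration(n); K=np.array([[c['fx'],0,c['cx']],[0,c['fy'],c['cy']],[0,0,1.]]); return K,np.array(c['D'],float),np.array(c['rvec'],float),np.array(c['tvec'],float).reshape(3,1)
def toplane(n,px,z):
    K,D,rv,t=cal(n); R=cv2.Rodrigues(rv)[0]
    u=cv2.undistortPoints(np.array(px,float).reshape(-1,1,2),K,D).reshape(-1,2)
    d=np.c_[u,np.ones(len(u))]@R; c=(-R.T@t).ravel()
    return c+d*((z-c[2])/d[:,2])[:,None]
def proj(n,P):
    K,D,rv,t=cal(n); return cv2.projectPoints(np.array(P,float).reshape(-1,3),rv,t,K,D)[0].reshape(-1,2)
E
python3 - <<'E'
from h import *
np.set_printoptions(precision=4,suppress=True)
s=status.read_state(); print(s, r.grasp_offset)
for n in('top','scene'):
    im=vision.camera(n); cv2.imwrite(f'pics/{n}0.png',cv2.resize(im,(800,600)))
    K,D,rv,t=cal(n); print(n,(-cv2.Rodrigues(rv)[0].T@t).ravel())
    for o in 'round_bottle square_bottle oblong_bottle round_tray square_tray oblong_tray tile beaker jar vial_box'.split():
        b=spotter.boxes_of(n,o); print(o,[(np.round(x['point'],3).tolist(),round(x['conf'],2)) for x in b])
E
```

```text
{'time': 0.0, 'joint_positions': array([ 1.2824,  0.3329, -0.0647,  1.461 ,  0.0216,  1.3499, -0.0885]), 'joint_vel': array([-0.0001,  0.0002,  0.0014, -0.0008,  0.0013, -0.0005, -0.0005]), 'joint_torque': array([  0.0012, -62.3263,   0.0252, -38.9891,  -0.0614,   0.04  ,
         0.0001]), 'ee_pos': array([ 0.1642, -0.6029,  0.404 ]), 'eef_rot': array([ 0.9912,  0.1325, -0.0001, -0.0007]), 'ft_force': array([ 0.1031,  0.4708, -0.4552]), 'torque': array([-0.0079, -0.0045,  0.0494]), 'grip_force': 0.0, 'width': 0.08723123873638063} 0.1635
top [0.4492 0.0203 1.167 ]
round_bottle [([0.45, -0.305, 0.09], 0.92)]
square_bottle [([0.328, 0.188, 0.079], 0.94), ([0.592, 0.043, 0.079], 0.84), ([0.604, 0.164, 0.08], 0.78), ([0.448, 0.016, 0.079], 0.74), ([0.466, 0.13, 0.083], 0.73)]
oblong_bottle [([0.606, -0.114, 0.07], 0.9)]
round_tray [([0.603, -0.117, 0.008], 0.94), ([0.466, 0.131, 0.084], 0.32)]
square_tray [([0.438, -0.307, 0.003], 0.91)]
oblong_tray [([0.45, 0.13, 0.006], 0.73)]
tile [([0.478, 0.3, 0.01], 0.78)]
beaker [([0.747, -0.308, 0.043], 0.64)]
jar [([0.696, 0.274, 0.06], 0.57)]
vial_box [([0.809, -0.071, 0.048], 0.66)]
scene [1.2137 0.5743 1.1268]
round_bottle [([0.461, -0.303, 0.082], 0.92), ([0.622, -0.113, 0.062], 0.62)]
square_bottle [([0.34, 0.196, 0.066], 0.76), ([0.62, 0.181, 0.068], 0.74), ([0.485, 0.146, 0.07], 0.69), ([0.612, 0.055, 0.07], 0.61)]
oblong_bottle [([0.622, -0.111, 0.062], 0.63), ([0.822, -0.061, 0.046], 0.43)]
round_tray [([0.462, -0.3, 0.08], 0.68), ([0.639, -0.094, 0.004], 0.59)]
square_tray [([0.462, -0.302, 0.004], 0.93)]
oblong_tray [([0.495, 0.146, 0.007], 0.78)]
tile [([0.484, 0.304, 0.004], 0.98)]
beaker [([0.744, -0.293, 0.058], 0.6)]
jar [([0.714, 0.289, 0.062], 0.55)]
vial_box [([0.824, -0.063, 0.047], 0.86)]
```

View pics/top0.png

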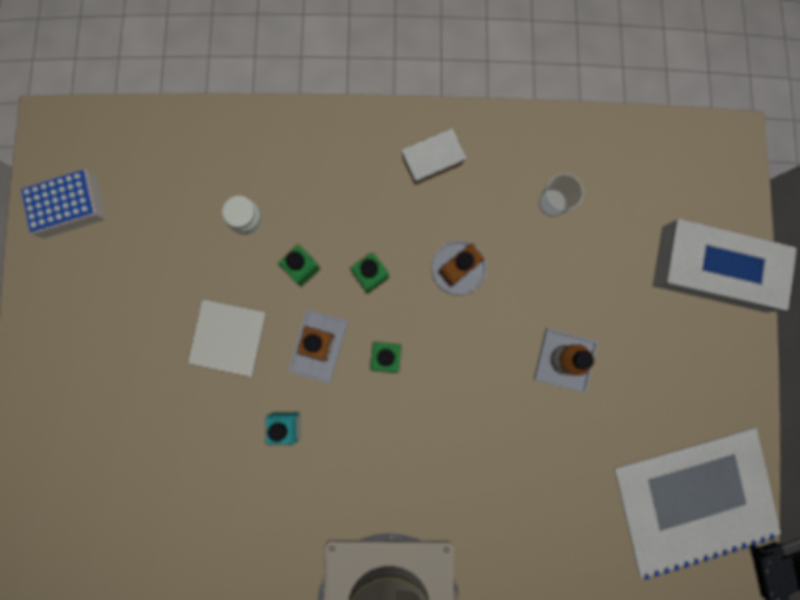

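View pics/scene0.png

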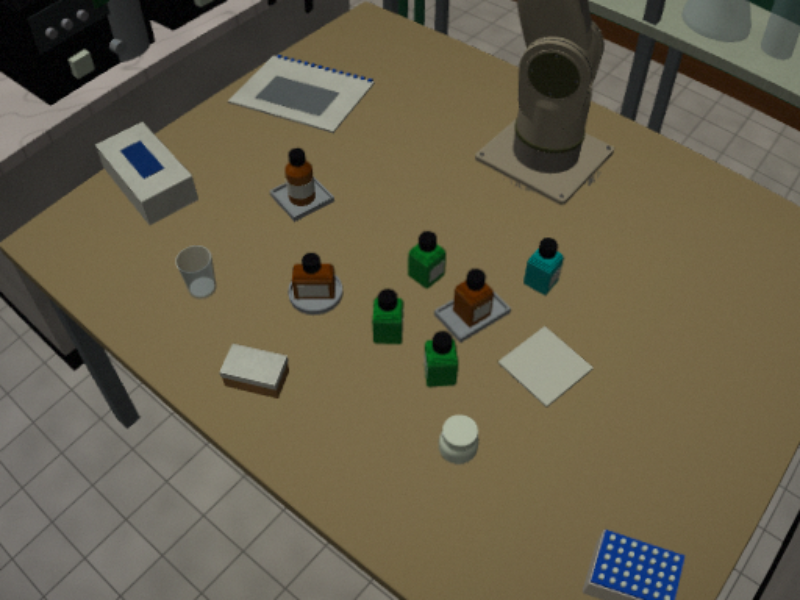

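The top view (800x600) shows the round bottle in the square tray at about (575,360), the oblong one in the round tray at (460,265) and the square amber one in the oblong tray at (315,343). The tile is at (228,338). The green look-alikes are at (298,265), (370,270) and (386,357), and the turquoise one is at (282,430). Next I'll get exact poses.

```bash
cat > m.py <<'E'
from h import *
np.set_printoptions(precision=4,suppress=True)
def mask(n,o,near=None):
    best=None
    for b in spotter.regions_of(n,o):
        m=b['pixels']; c=np.argwhere(m)[:,::-1].mean(0)
        if near is None or np.linalg.norm(c-proj(n,near)[0])<22: return m
def rect(n,m,z):
    c=cv2.findContours(m.astype(np.uint8),0,1)[0]; p=np.vstack(c).reshape(-1,2)
    w=toplane(n,p,z)[:,:2].astype(np.float32); (cx,cy),(a,b),t=cv2.minAreaRect(w*1000)
    return np.round([cx,cy,a,b,t],1)
def cap(n,P,h):  # dark cap-top blob near expected centre, sub-pixel
    im=cv2.cvtColor(vision.camera(n),cv2.COLOR_BGR2GRAY); u=proj(n,P)[0]
    s=8; x0,y0=int(u[0])-14,int(u[1])-14
    g=cv2.resize(im[y0:y0+28,x0:x0+28],None,fx=s,fy=s,interpolation=cv2.INTER_CUBIC)
    k,l,st,ce=cv2.connectedComponentsWithStats((g<38).astype(np.uint8))
    i=1+np.argmax(st[1:,4]); 
    cc=(ce[i]+.5)/s-.5+[x0,y0]; return np.round(toplane(n,cc,h)[0]*1000,1),st[i]/s
E
python3 - <<'E'
from m import *
vision.camera('top')
for o,near in [('square_tray',(.445,-.306,0)),('round_tray',(.603,-.117,0)),('oblong_tray',(.46,.13,0)),('tile',None)]:
    m=mask('top',o,near); print(o, None if m is None else (rect('top',m,.014 if o!='tile' else .008)))
for o,P in [('round_bottle',(.45,-.305,.12)),('square_bottle',(.466,.13,.11)),('oblong_bottle',(.606,-.114,.09))]:
    m=mask('top',o,P); h={'r':.128,'s':.114,'o':.1}[o[0]]
    print(o,None if m is None else rect('top',m,h-.028),cap('top',(P[0],P[1],h),h))
im=vision.camera('top')
cs=[cv2.resize(im[y-24:y+24,x-24:x+24],(260,260),interpolation=cv2.INTER_CUBIC) for x,y in [(200,219),(294,171),(364,229)]]
cv2.imwrite('pics/crops.png',np.hstack(cs))
E
```

```text
square_tray [ 445.5 -318.7  100.9  100.2   75.6]
round_tray [ 611.2 -114.1  102.1   97.8   43. ]
oblong_tray [465.5 133.   79.9 119.3  74.7]
tile [476.3 303.3 121.7 123.6  79.1]
round_bottle [ 446.4 -305.5   47.6   73.4    0.3] (array([ 446.3, -311.6,  128. ]), array([ 11.125,  10.625,  13.   ,  12.   , 990.875]))
square_bottle [469.8 131.2  56.5  52.6  75.1] (array([469.1, 134.4, 114. ]), array([  7.25 ,   8.25 ,  11.375,  10.875, 791.125]))
oblong_bottle [ 610.9 -115.7   43.5   83.9   39.6] (array([ 612.2, -118.8,  100. ]), array([ 10.5  ,   7.375,  11.625,  11.625, 823.75 ]))
```

View pics/crops.png

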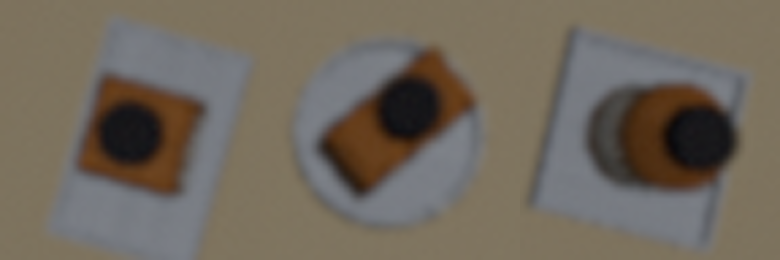

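```bash
cat > cap.py <<'E'
from m import *
def capfit(n,x,y,zt,show=None):
    im=cv2.cvtColor(vision.camera(n),cv2.COLOR_BGR2GRAY).astype(np.float32)
    a=np.linspace(0,2*np.pi,40); S=8
    ring=lambda x,y,z:np.c_[x+.016*np.cos(a),y+.016*np.sin(a),np.full(40,z)]
    for it in range(6):
        h=cv2.convexHull(proj(n,np.vstack([ring(x,y,zt),ring(x,y,zt-.024)])).astype(np.float32))[:,0]
        x0,y0=(h.mean(0)-12).astype(int); q=((h-[x0,y0]+.5)*S).astype(np.int32)
        g=cv2.resize(im[y0:y0+25,x0:x0+25],None,fx=S,fy=S,interpolation=cv2.INTER_CUBIC)
        b=np.zeros(g.shape,np.uint8); cv2.fillPoly(b,[q],1); area=b.sum()
        # dark blob: threshold midway
        k,l,st,ce=cv2.connectedComponentsWithStats((g<(np.percentile(g,3)+28)).astype(np.uint8)); i=l[int(q[:,1].mean()),int(q[:,0].mean())]
        M=cv2.moments(b,True); e=(ce[i]-[M['m10']/M['m00'],M['m01']/M['m00']])/S
        u=proj(n,[x,y,zt-.012])[0]; d=toplane(n,[u,u+e],zt-.012); x,y=np.array([x,y])+(d[1]-d[0])[:2]
    return np.round([x*1e3,y*1e3,area/S/S,st[i][4]/S/S],1)
E
python3 - <<'E'
from cap import *
for o,x,y,z in [('round',.447,-.313,.128),('square',.469,.134,.114),('oblong',.612,-.118,.1)]:
    print(o,capfit('top',x,y,z),capfit('scene',x,y,z))
vision.camera('scene')
for o,near in [('square_tray',(.445,-.316,0)),('round_tray',(.61,-.115,0)),('oblong_tray',(.465,.133,0)),('tile',None)]:
    m=mask('scene',o,near); print(o, None if m is None else (rect('scene',m,.014 if o!='tile' else .008)))
E
```

```text
round [ 446.1 -314.8  151.9  143.4] [ 447.2 -316.6  117.9  102.3]
square [469.4 135.6 132.3 120. ] [470.4 135.2 153.5 134.7]
oblong [ 613.9 -120.4  132.   122.6] [ 615.5 -120.6  144.1  130.1]
square_tray [ 449.  -315.5  111.2  104.3   75.4]
round_tray [629.9 -97.   64.  101.5  58.6]
oblong_tray [469.1 137.3  87.6 124.4  76.5]
tile [480.  304.  121.  122.1  79.5]
```

```bash
cat > plan.py <<'E'
import sys; from h import *
from scipy.spatial.transform import Rotation as Ro
def now():
    s=status.read_state(); q=Ro.from_quat(s['eef_rot']).as_matrix()
    return list(s['ee_pos'])+[np.degrees(np.arctan2(q[1,0],q[0,0]))],q,s
def plan(wps,step=.15):
    p,q,s=now(); p=np.array(p)
    print('now',np.round(p,4),'tilt',np.round(q[:,2],4),'w',round(s['width'],4),'t',round(s['time'],1),'F',np.round(s['ft_force'],1),'g',round(s['grip_force'],1),'q',np.round(s['joint_positions'],2))
    for w in wps:
        w=np.array(w,float)
        n=max(1,int(np.ceil(max(np.linalg.norm(w[:3]-p[:3])/step-.03,abs(w[3]-p[3])/30-.01))))
        for i in range(n):
            d=(w-p)/(n-i); y=np.radians(p[3]); c,sn=np.cos(y),np.sin(y)
            v=np.round(np.clip([(c*d[0]+sn*d[1])/.15,(sn*d[0]-c*d[1])/.15,-d[2]/.15,-d[3]/30],-1,1),2)
            p=p+[.15*(c*v[0]+sn*v[1]),.15*(sn*v[0]-c*v[1]),-.15*v[2],-30*v[3]]
            print(v,'->',np.round(p,3))
E
python3 - <<'E'
from plan import *
plan([(.40,-.44,.405,-15),(.470,.1354,.405,-15)])
E
```

```text
now [ 0.1642 -0.603   0.4048 15.2297] tilt [ 1.e-04 -1.e-04 -1.e+00] w 0.0869 t 2.2 F [ 0.7 -0.7 -0.6] g 0.0 q [ 1.28  0.33 -0.06  1.46  0.02  1.35 -0.09]
[ 0.9  -0.32 -0.    0.5 ] -> [ 0.282 -0.521  0.405  0.23 ]
[ 0.79 -0.54 -0.    0.51] -> [  0.4    -0.44    0.405 -15.07 ]
[-0.14 -0.96 -0.   -0.  ] -> [  0.417  -0.295   0.405 -15.07 ]
[-0.14 -0.95 -0.   -0.  ] -> [  0.434  -0.152   0.405 -15.07 ]
[-0.13 -0.96 -0.   -0.  ] -> [ 4.530e-01 -8.000e-03  4.050e-01 -1.507e+01]
[-0.14 -0.95 -0.   -0.  ] -> [  0.469   0.135   0.405 -15.07 ]
```

Emit:
play_rows(series=[[0.3, -0.1, 0, 0, 0, 0.15], [0.6, -0.2, 0, 0, 0, 0.35], [0.9, -0.32, 0, 0, 0, 0.5], [0.9, -0.32, 0, 0, 0, 0.5], [0.9, -0.32, 0, 0, 0, 0.5]], fingers=0.5)

```text
time: 2.75
ee_pos: [0.2829, -0.5205, 0.405]
eef_rot: [1.0, 0.004, 0.0, 0.0]
ft_force: [-0.0, 0.1, 0.8]
width: 0.0658
grip_force: 0.0
```

Emit:
play_rows(series=[[0.27, -0.18, 0, 0, 0, 0.15], [0.54, -0.36, 0, 0, 0, 0.35], [0.79, -0.54, 0, 0, 0, 0.51], [0.79, -0.54, 0, 0, 0, 0.51], [0.79, -0.54, 0, 0, 0, 0.51]])

```text
time: 3.25
ee_pos: [0.3998, -0.4403, 0.4046]
eef_rot: [0.991, -0.13, -0.0, 0.0]
ft_force: [-0.4, -0.8, -0.9]
width: 0.0653
grip_force: 0.0
```

Emit:
play_rows(series=[[-0.05, -0.3, 0, 0, 0, 0], [-0.1, -0.6, 0, 0, 0, 0], [-0.14, -0.96, 0, 0, 0, 0], [-0.14, -0.96, 0, 0, 0, 0], [-0.14, -0.96, 0, 0, 0, 0]])

```text
time: 3.75
ee_pos: [0.4162, -0.296, 0.4052]
eef_rot: [0.991, -0.131, 0.0, 0.001]
ft_force: [-0.4, -1.0, -0.5]
width: 0.0652
grip_force: 0.0
```

Emit:
play_rows(series=[[-0.05, -0.3, 0, 0, 0, 0], [-0.1, -0.6, 0, 0, 0, 0], [-0.14, -0.95, 0, 0, 0, 0], [-0.14, -0.95, 0, 0, 0, 0]])

```text
time: 4.15
ee_pos: [0.4345, -0.1492, 0.4052]
eef_rot: [0.992, -0.129, 0.0, -0.0]
ft_force: [0.1, 0.2, 0.3]
width: 0.0655
grip_force: 0.0
```

Emit:
play_rows(series=[[-0.05, -0.3, 0, 0, 0, 0], [-0.1, -0.6, 0, 0, 0, 0], [-0.13, -0.96, 0, 0, 0, 0], [-0.13, -0.96, 0, 0, 0, 0]])

```text
time: 4.55
ee_pos: [0.4534, -0.0052, 0.4053]
eef_rot: [0.992, -0.129, 0.001, -0.001]
ft_force: [-0.7, -0.5, -0.1]
width: 0.065
grip_force: 0.0
```

Emit:
play_rows(series=[[-0.05, -0.3, 0, 0, 0, 0], [-0.1, -0.6, 0, 0, 0, 0], [-0.14, -0.95, 0, 0, 0, 0], [-0.14, -0.95, 0, 0, 0, 0], [-0.14, -0.95, 0, 0, 0, 0]])

```text
time: 5.05
ee_pos: [0.4705, 0.1335, 0.4045]
eef_rot: [0.991, -0.131, -0.0, -0.0]
ft_force: [0.4, -0.2, 0.1]
width: 0.0649
grip_force: 0.0
```

```bash
python3 - <<'E'
from plan import *
plan([(.470,.1354,.272,-15)])
print([np.round(status.read_state()['ee_pos'],4) for _ in range(2)])
E
```

```text
now [  0.4705   0.1335   0.4045 -15.1014] tilt [-5.e-04  3.e-04 -1.e+00] w 0.0649 t 5.0 F [ 0.4 -0.2  0.1] g 0.0 q [ 0.32  0.08 -0.71  1.78  0.05  1.3  -2.24]
[-0.01 -0.01  0.88 -0.  ] -> [  0.469   0.135   0.272 -15.101]
[array([0.4705, 0.1335, 0.4045]), array([0.4705, 0.1335, 0.4045])]
```

Emit:
play_rows(series=[[0, 0, 0, 0, 0, -0.25], [0, 0, 0, 0, 0, -0.5], [0, 0, 0, 0, 0, -0.75], [0, 0, 0, 0, 0, -1], [0, 0, 0, 0, 0, -1]])

```text
time: 5.55
ee_pos: [0.4703, 0.1317, 0.4046]
eef_rot: [0.992, 0.129, -0.0, 0.0]
ft_force: [0.3, 0.3, 0.5]
width: 0.0652
grip_force: 0.0
```

Emit:
play_rows(series=[[0, 0, 0, 0, 0, -0.25], [0, 0, 0, 0, 0, -0.5], [0, 0, 0, 0, 0, -0.75], [0, 0, 0, 0, 0, -1], [0, 0, 0, 0, 0, -1]])

```text
time: 6.05
ee_pos: [0.4699, 0.1329, 0.4046]
eef_rot: [0.925, 0.38, -0.0, 0.0]
ft_force: [0.4, 0.6, -0.4]
width: 0.0658
grip_force: 0.0
```

Emit:
play_rows(series=[[0, 0, 0, 0, 0, -0.25], [0, 0, 0, 0, 0, -0.5], [0, 0, 0, 0, 0, -0.75], [0, 0, 0, 0, 0, -1], [0, 0, 0, 0, 0, -1]])

```text
time: 6.55
ee_pos: [0.4697, 0.1337, 0.4047]
eef_rot: [0.795, 0.606, -0.0, 0.0]
ft_force: [-0.0, 0.1, 0.0]
width: 0.0653
grip_force: 0.0
```

```bash
python3 - <<'E'
from plan import *
plan([(.470,.1354,.272,75)])
E
```

```text
now [ 0.4697  0.1337  0.4047 74.6122] tilt [-0.e+00 -4.e-04 -1.e+00] w 0.0653 t 6.5 F [-0.   0.1  0. ] g 0.0 q [ 0.39  0.09 -0.79  1.78  0.07  1.3  -0.68]
[ 0.01 -0.    0.88 -0.01] -> [ 0.47   0.135  0.273 74.912]
```

Emit:
play_rows(series=[[0.01, 0, 0.25, 0, 0, -0.01], [0.01, 0, 0.5, 0, 0, -0.01], [0.01, 0, 0.75, 0, 0, -0.01], [0.01, 0, 0.85, 0, 0, -0.01], [0.01, 0, 0.88, 0, 0, -0.01]])

```text
time: 7.05
ee_pos: [0.4696, 0.1358, 0.2716]
eef_rot: [0.794, 0.608, -0.001, -0.001]
ft_force: [0.8, -0.6, -0.5]
width: 0.065
grip_force: 0.0
```

Emit:
play_rows(series=[[0, 0, 0, 0, 0, 0], [0, 0, 0, 0, 0, 0]])

```text
time: 7.25
ee_pos: [0.4704, 0.1365, 0.2743]
eef_rot: [0.793, 0.61, 0.001, 0.001]
ft_force: [-0.6, -0.2, -0.0]
width: 0.0654
grip_force: 0.0
```

```bash
python3 - <<'E'
from plan import *
plan([(.470,.1354,.271,75)])
im=vision.camera('scene'); cv2.imwrite('pics/g1.png',cv2.resize(im[120:260,220:400],None,fx=4,fy=4,interpolation=cv2.INTER_CUBIC))
E
```

```text
now [ 0.4704  0.1365  0.2743 75.1294] tilt [ 2.4e-03  3.0e-04 -1.0e+00] w 0.0654 t 7.2 F [-0.6 -0.2 -0. ] g 0.0 q [ 0.34  0.24 -0.78  1.93  0.2   1.04 -0.79]
[-0.01 -0.    0.02  0.  ] -> [ 0.47   0.135  0.271 75.129]
```

View pics/g1.png

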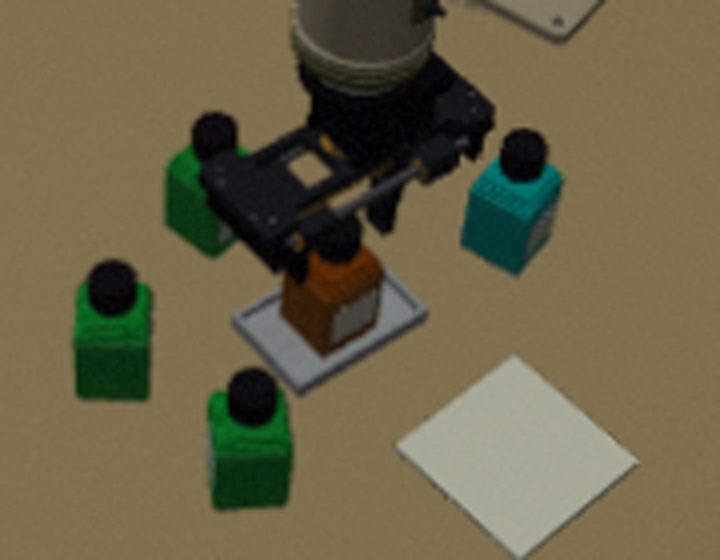

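The crop shows the two fingers on either side of the amber cap at about (340,240), above the shoulder and clear of the look-alikes. I'll close now.

Emit:
play_rows(series=[[0, 0, 0.01, 0, 0, 0], [0, 0, 0.01, 0, 0, 0], [0, 0, 0.01, 0, 0, 0], [0, 0, 0.01, 0, 0, 0], [0, 0, 0.01, 0, 0, 0]], fingers=-1, squeeze=30)

```text
time: 7.8
ee_pos: [0.4697, 0.1364, 0.2713]
eef_rot: [0.792, 0.61, -0.0, 0.0]
ft_force: [-2.8, 0.7, 1.0]
width: 0.0333
grip_force: 0.8
```

Emit:
play_rows(series=[[0, 0, 0, 0, 0, 0], [0, 0, 0, 0, 0, 0], [0, 0, 0, 0, 0, 0], [0, 0, 0, 0, 0, 0]])

```text
time: 8.2
ee_pos: [0.4697, 0.1364, 0.2712]
eef_rot: [0.792, 0.61, -0.0, -0.0]
ft_force: [-1.0, 0.3, 2.4]
width: 0.0313
grip_force: 30.0
```

```bash
python3 - <<'E'
from plan import *
plan([(.470,.1365,.425,75),(.478,.3035,.425,75)])
E
```

```text
now [ 0.4697  0.1364  0.2712 75.2311] tilt [-2.e-04 -1.e-04 -1.e+00] w 0.0313 t 8.2 F [-1.   0.3  2.4] g 30.0 q [ 0.33  0.25 -0.78  1.93  0.2   1.04 -0.79]
[ 0.    0.   -1.    0.01] -> [ 0.47   0.136  0.421 74.931]
[ 0.54 -0.12 -0.01 -0.  ] -> [ 0.473  0.219  0.423 74.931]
[ 0.55 -0.12 -0.02 -0.  ] -> [ 0.477  0.304  0.426 74.931]
```

Emit:
play_rows(series=[[0, 0, -0.03, 0, 0, 0], [0, 0, -0.1, 0, 0, 0], [0, 0, -0.22, 0, 0, 0], [0, 0, -0.35, 0, 0, 0], [0, 0, -0.4, 0, 0, 0]], squeeze=40)

```text
time: 8.7
ee_pos: [0.4701, 0.1367, 0.3334]
eef_rot: [0.792, 0.61, 0.001, 0.001]
ft_force: [0.6, 0.0, -3.6]
width: 0.0311
grip_force: 40.0
```

Emit:
play_rows(series=[[0.05, -0.01, 0, 0, 0, 0], [0.15, -0.03, 0, 0, 0, 0], [0.3, -0.06, 0, 0, 0, 0], [0.45, -0.09, 0, 0, 0, 0], [0.55, -0.12, 0, 0, 0, 0]])

```text
time: 9.2
ee_pos: [0.4729, 0.2226, 0.3303]
eef_rot: [0.792, 0.611, -0.0, -0.001]
ft_force: [0.3, 0.4, -3.0]
width: 0.0311
grip_force: 40.0
```

Emit:
play_rows(series=[[0.1, -0.02, 0, 0, 0, 0], [0.25, -0.05, 0, 0, 0, 0], [0.4, -0.09, 0, 0, 0, 0], [0.5, -0.11, 0, 0, 0, 0], [0.55, -0.12, 0, 0, 0, 0]])

```text
time: 9.7
ee_pos: [0.4762, 0.3069, 0.3302]
eef_rot: [0.792, 0.611, -0.001, -0.001]
ft_force: [-0.3, -0.3, -3.1]
width: 0.0308
grip_force: 40.0
```

Emit:
play_rows(series=[[0, 0, 0, 0, 0, 0], [0, 0, 0, 0, 0, 0], [0, 0, 0, 0, 0, 0]])

```text
time: 10.0
ee_pos: [0.4773, 0.3041, 0.331]
eef_rot: [0.793, 0.61, -0.0, 0.0]
ft_force: [0.1, 1.0, -3.2]
width: 0.0317
grip_force: 40.0
```

```bash
python3 - <<'E'
from plan import *
plan([(.478,.3035,.2742,75)])
im=vision.camera('scene'); cv2.imwrite('pics/g2.png',cv2.resize(im[140:280,270:430],None,fx=4,fy=4,interpolation=cv2.INTER_CUBIC))
E
```

```text
now [ 0.4773  0.3041  0.331  75.1543] tilt [-1.e-04 -9.e-04 -1.e+00] w 0.0317 t 10.0 F [ 0.1  1.  -3.2] g 40.0 q [ 0.04  0.37 -0.84  1.68  0.29  1.22 -1.12]
[-0.    0.01  0.38  0.01] -> [ 0.479  0.304  0.274 74.854]
```

View pics/g2.png

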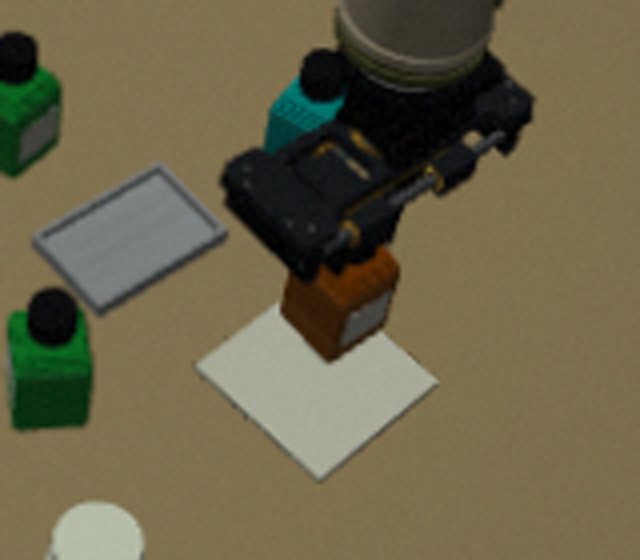

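The square bottle hangs straight from the gripper at about (340,300), above the tile centred at (318,385). The oblong tray at (130,235) is empty. I'll lower it gently.

Emit:
play_rows(series=[[0, 0, 0.1, 0, 0, 0], [0, 0, 0.2, 0, 0, 0], [0, 0, 0.29, 0, 0, 0], [0, 0, 0.34, 0, 0, 0], [0, 0, 0.36, 0, 0, 0]])

```text
time: 10.55
ee_pos: [0.4767, 0.3049, 0.2757]
eef_rot: [0.792, 0.61, -0.001, -0.0]
ft_force: [0.7, 0.9, -4.3]
width: 0.0314
grip_force: 40.0
```

Emit:
play_rows(series=[[0, 0, 0.01, 0, 0, 0], [0, 0, 0.02, 0, 0, 0], [0, 0, 0.02, 0, 0, 0], [0, 0, 0.02, 0, 0, 0]])

```text
time: 10.95
ee_pos: [0.4771, 0.3052, 0.2746]
eef_rot: [0.792, 0.61, 0.0, 0.0]
ft_force: [-0.1, -0.4, -3.3]
width: 0.0311
grip_force: 40.0
```

```bash
python3 - <<'E'
from plan import *
plan([(.478,.3035,.2732,75)])
E
```

```text
now [ 0.4771  0.3052  0.2746 75.2288] tilt [ 7.e-04  2.e-04 -1.e+00] w 0.0311 t 10.9 F [-0.1 -0.4 -3.3] g 40.0 q [ 0.02  0.44 -0.81  1.74  0.35  1.12 -1.16]
[-0.01  0.01  0.01  0.01] -> [ 0.478  0.303  0.273 74.929]
```

Emit:
play_rows(series=[[0, 0, 0.005, 0, 0, 0], [0, 0, 0.01, 0, 0, 0], [0, 0, 0.01, 0, 0, 0], [0, 0, 0.01, 0, 0, 0]])

```text
time: 11.35
ee_pos: [0.477, 0.3053, 0.2733]
eef_rot: [0.792, 0.61, 0.0, 0.0]
ft_force: [-2.0, -0.5, 4.6]
width: 0.031
grip_force: 40.0
```

Emit:
play_rows(series=[[0, 0, 0.005, 0, 0, 0], [0, 0, 0.005, 0, 0, 0], [0, 0, 0.005, 0, 0, 0]])

```text
time: 11.65
ee_pos: [0.477, 0.3055, 0.2732]
eef_rot: [0.792, 0.61, 0.001, 0.0]
ft_force: [-4.4, -2.1, 12.3]
width: 0.0311
grip_force: 40.0
```

Emit:
play_rows(series=[[0, 0, 0, 0, 0, 0], [0, 0, 0, 0, 0, 0], [0, 0, 0, 0, 0, 0], [0, 0, 0, 0, 0, 0], [0, 0, 0, 0, 0, 0]], fingers=0.4)

```text
time: 12.15
ee_pos: [0.477, 0.305, 0.2718]
eef_rot: [0.792, 0.61, -0.0, 0.0]
ft_force: [0.5, 1.1, 1.1]
width: 0.0587
grip_force: 0.0
```

Emit:
play_rows(series=[[0, 0, -0.1, 0, 0, 0], [0, 0, -0.3, 0, 0, 0], [0, 0, -0.6, 0, 0, 0], [0, 0, -0.7, 0, 0, 0], [0, 0, -0.7, 0, 0, 0]])

```text
time: 12.65
ee_pos: [0.4772, 0.3058, 0.3805]
eef_rot: [0.792, 0.61, 0.003, 0.001]
ft_force: [0.2, 0.7, 0.1]
width: 0.0611
grip_force: 0.0
```

```bash
python3 - <<'E'
from plan import *
plan([(.6145,-.1205,.36,39.9)])
E
```

```text
now [ 0.4772  0.3058  0.3805 75.2327] tilt [ 0.0047  0.0023 -1.    ] w 0.0611 t 12.7 F [0.2 0.7 0.1] g 0.0 q [ 0.06  0.33 -0.86  1.62  0.26  1.3  -1.1 ]
[-0.84  0.54  0.05  0.39] -> [ 0.523  0.163  0.373 63.533]
[-0.71  0.69  0.04  0.39] -> [5.6900e-01 2.2000e-02 3.6700e-01 5.1833e+01]
[-0.56  0.83  0.05  0.4 ] -> [ 0.615 -0.121  0.36  39.833]
```

Emit:
play_rows(series=[[-0.28, 0.18, 0, 0, 0, 0.13], [-0.56, 0.36, 0, 0, 0, 0.26], [-0.84, 0.54, 0.02, 0, 0, 0.39], [-0.84, 0.54, 0.02, 0, 0, 0.39]])

```text
time: 13.05
ee_pos: [0.5255, 0.1548, 0.3724]
eef_rot: [0.854, 0.521, -0.002, 0.001]
ft_force: [0.4, -0.2, -0.4]
width: 0.061
grip_force: 0.0
```

Emit:
play_rows(series=[[-0.24, 0.23, 0, 0, 0, 0.13], [-0.48, 0.46, 0, 0, 0, 0.26], [-0.71, 0.69, 0.04, 0, 0, 0.39], [-0.71, 0.69, 0.04, 0, 0, 0.39]])

```text
time: 13.45
ee_pos: [0.5695, 0.0132, 0.3659]
eef_rot: [0.902, 0.431, -0.002, 0.001]
ft_force: [-0.5, 0.1, -0.6]
width: 0.0608
grip_force: 0.0
```

Emit:
play_rows(series=[[-0.19, 0.28, 0, 0, 0, 0.13], [-0.38, 0.56, 0, 0, 0, 0.26], [-0.56, 0.83, 0.05, 0, 0, 0.4], [-0.56, 0.83, 0.05, 0, 0, 0.4], [-0.56, 0.83, 0.05, 0, 0, 0.4]])

```text
time: 13.95
ee_pos: [0.6142, -0.1228, 0.359]
eef_rot: [0.94, 0.34, -0.001, -0.001]
ft_force: [-0.3, 1.7, 0.4]
width: 0.0609
grip_force: 0.0
```

Emit:
play_rows(series=[[0, 0, 0, 0, 0, 0], [0, 0, 0, 0, 0, 0]])

```text
time: 14.15
ee_pos: [0.6143, -0.12, 0.3606]
eef_rot: [0.94, 0.342, 0.0, -0.0]
ft_force: [-0.4, 0.2, 0.4]
width: 0.0608
grip_force: 0.0
```

```bash
python3 - <<'E'
from plan import *
plan([(.6145,-.1205,.258,39.9)])
im=vision.camera('scene'); cv2.imwrite('pics/g3.png',cv2.resize(im,(800,600)))
E
```

```text
now [ 0.6143 -0.12    0.3606 39.9941] tilt [ 0.e+00  4.e-04 -1.e+00] w 0.0608 t 14.2 F [-0.4  0.2  0.4] g 0.0 q [ 0.53  0.41 -0.54  1.49  0.22  1.29 -0.9 ]
[-0.    0.    0.68  0.  ] -> [ 0.614 -0.12   0.259 39.994]
```

View pics/g3.png

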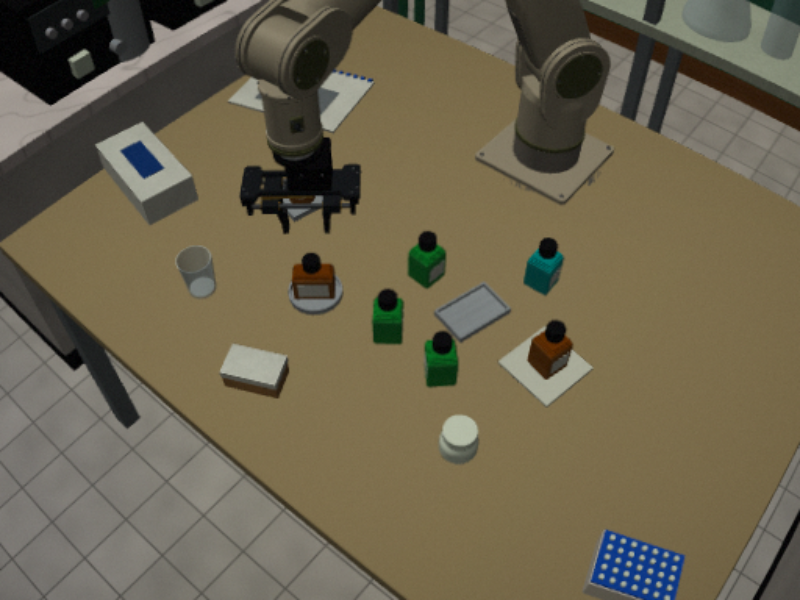

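The square bottle stands upright mid-tile at about (550,350). The gripper hovers over the oblong bottle at (312,280). Next: lower, grip and lift.

Emit:
play_rows(series=[[0, 0, 0.2, 0, 0, 0], [0, 0, 0.4, 0, 0, 0], [0, 0, 0.58, 0, 0, 0], [0, 0, 0.66, 0, 0, 0], [0, 0, 0.69, 0, 0, 0]])

```text
time: 14.7
ee_pos: [0.6141, -0.1212, 0.2562]
eef_rot: [0.94, 0.341, -0.001, -0.0]
ft_force: [0.9, -0.4, -0.1]
width: 0.0608
grip_force: 0.0
```

Emit:
play_rows(series=[[0, 0, 0, 0, 0, 0], [0, 0, 0, 0, 0, 0], [0, 0, 0, 0, 0, 0]])

```text
time: 15.0
ee_pos: [0.6148, -0.1218, 0.2584]
eef_rot: [0.94, 0.341, 0.001, 0.001]
ft_force: [-0.3, -0.4, 0.3]
width: 0.061
grip_force: 0.0
```

Emit:
play_rows(series=[[0, 0, 0, 0, 0, 0], [0, 0, 0, 0, 0, 0], [0, 0, 0, 0, 0, 0], [0, 0, 0, 0, 0, 0], [0, 0, 0, 0, 0, 0]], fingers=-1, squeeze=40)

```text
time: 15.5
ee_pos: [0.6143, -0.1217, 0.257]
eef_rot: [0.94, 0.341, -0.0, -0.0]
ft_force: [-0.9, 0.9, -0.1]
width: 0.0308
grip_force: 40.0
```

Emit:
play_rows(series=[[0, 0, 0, 0, 0, 0], [0, 0, 0, 0, 0, 0], [0, 0, 0, 0, 0, 0], [0, 0, 0, 0, 0, 0]])

```text
time: 15.9
ee_pos: [0.6143, -0.1217, 0.2569]
eef_rot: [0.94, 0.341, -0.0, -0.0]
ft_force: [-1.5, 0.9, 1.6]
width: 0.0315
grip_force: 40.0
```

```bash
python3 - <<'E'
from plan import *
p=now()[0]
plan([(p[0],p[1],p[2]+.15,39.9),(.4665,.134,p[2]+.15,75)])
E
```

```text
now [ 0.6143 -0.1217  0.2569 39.8366] tilt [-2.e-04  1.e-04 -1.e+00] w 0.0315 t 15.9 F [-1.5  0.9  1.6] g 40.0 q [ 0.52  0.51 -0.52  1.6   0.27  1.11 -0.94]
[ 0.  0. -1. -0.] -> [ 0.614 -0.122  0.407 39.837]
[ 0.17 -0.97 -0.   -0.59] -> [5.4100e-01 6.0000e-03 4.0700e-01 5.7537e+01]
[ 0.45 -0.87 -0.   -0.58] -> [ 0.467  0.133  0.407 74.937]
```

Emit:
play_rows(series=[[0, 0, -0.08, 0, 0, 0], [0, 0, -0.3, 0, 0, 0], [0, 0, -0.6, 0, 0, 0], [0, 0, -0.88, 0, 0, 0], [0, 0, -1, 0, 0, 0]])

```text
time: 16.4
ee_pos: [0.6147, -0.1217, 0.4124]
eef_rot: [0.94, 0.341, 0.003, 0.002]
ft_force: [0.1, 0.1, -2.7]
width: 0.031
grip_force: 40.0
```

Emit:
play_rows(series=[[0.02, -0.1, 0, 0, 0, -0.06], [0.05, -0.32, 0, 0, 0, -0.2], [0.1, -0.62, 0, 0, 0, -0.38], [0.15, -0.87, 0, 0, 0, -0.53], [0.17, -0.97, 0, 0, 0, -0.59]])

```text
time: 16.9
ee_pos: [0.5381, 0.011, 0.4058]
eef_rot: [0.874, 0.485, -0.001, -0.001]
ft_force: [-1.2, 0.5, -2.4]
width: 0.031
grip_force: 40.0
```

Emit:
play_rows(series=[[0.05, -0.1, 0, 0, 0, -0.06], [0.15, -0.3, 0, 0, 0, -0.2], [0.3, -0.58, 0, 0, 0, -0.38], [0.41, -0.8, 0, 0, 0, -0.53], [0.45, -0.87, 0, 0, 0, -0.58]])

```text
time: 17.4
ee_pos: [0.4645, 0.1367, 0.4065]
eef_rot: [0.791, 0.611, -0.0, -0.0]
ft_force: [0.3, 0.5, -2.7]
width: 0.0311
grip_force: 40.0
```

Emit:
play_rows(series=[[0, 0, 0, 0, 0, 0], [0, 0, 0, 0, 0, 0], [0, 0, 0, 0, 0, 0], [0, 0, 0, 0, 0, 0]])

```text
time: 17.8
ee_pos: [0.4675, 0.132, 0.4067]
eef_rot: [0.795, 0.607, -0.0, -0.0]
ft_force: [-0.2, -0.1, -3.3]
width: 0.0312
grip_force: 40.0
```

```bash
python3 - <<'E'
from plan import *
plan([(.4665,.134,.257,75)])
im=vision.camera('scene'); cv2.imwrite('pics/g4.png',cv2.resize(im[110:250,220:400],None,fx=4,fy=4,interpolation=cv2.INTER_CUBIC))
E
```

```text
now [ 0.4675  0.132   0.4067 74.7837] tilt [-4.e-04  1.e-04 -1.e+00] w 0.0312 t 17.8 F [-0.2 -0.1 -3.3] g 40.0 q [ 0.41  0.08 -0.81  1.78  0.06  1.31 -0.68]
[ 0.01 -0.01  1.   -0.01] -> [ 0.466  0.134  0.257 75.084]
```

View pics/g4.png

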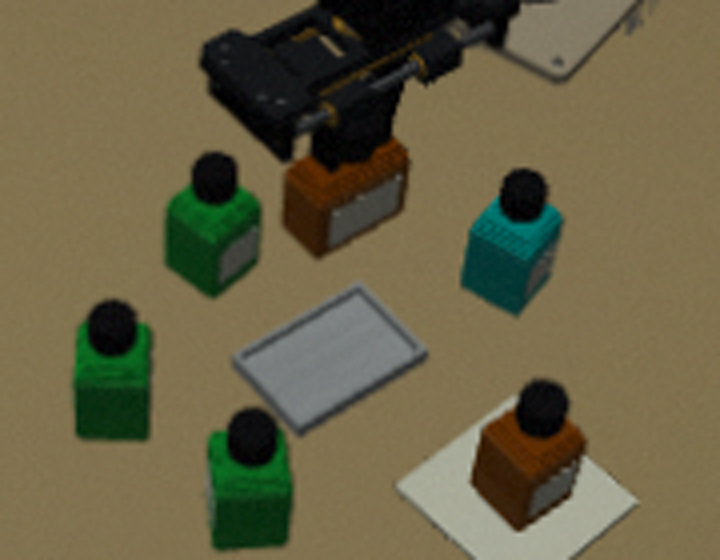

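The oblong bottle hangs upright at about (345,195), its long side parallel to the empty oblong tray at (330,360). I'll lower it now.

Emit:
play_rows(series=[[0, 0, 0.2, 0, 0, 0], [0.01, -0.01, 0.5, 0, 0, -0.01], [0.01, -0.01, 0.76, 0, 0, -0.01], [0.01, -0.01, 0.9, 0, 0, -0.01], [0.01, -0.01, 0.95, 0, 0, -0.01]])

```text
time: 18.35
ee_pos: [0.4653, 0.1343, 0.2622]
eef_rot: [0.792, 0.61, -0.002, -0.001]
ft_force: [0.4, 0.3, -3.2]
width: 0.0308
grip_force: 40.0
```

Emit:
play_rows(series=[[0, 0, 0.01, 0, 0, 0], [0, 0, 0.02, 0, 0, 0], [0, 0, 0.03, 0, 0, 0], [0, 0, 0.03, 0, 0, 0], [0, 0, 0.03, 0, 0, 0]])

```text
time: 18.85
ee_pos: [0.466, 0.1351, 0.2605]
eef_rot: [0.792, 0.61, 0.0, 0.0]
ft_force: [0.7, 0.3, -3.1]
width: 0.031
grip_force: 40.0
```

Emit:
play_rows(series=[[0, 0, 0.005, 0, 0, 0], [0, 0, 0.01, 0, 0, 0], [0, 0, 0.01, 0, 0, 0], [0, 0, 0.01, 0, 0, 0]])

```text
time: 19.25
ee_pos: [0.4658, 0.1351, 0.2584]
eef_rot: [0.792, 0.61, -0.0, 0.0]
ft_force: [-0.2, -0.5, -3.2]
width: 0.0312
grip_force: 40.0
```

Emit:
play_rows(series=[[0, 0, 0.005, 0, 0, 0], [0, 0, 0.01, 0, 0, 0], [0, 0, 0.01, 0, 0, 0], [0, 0, 0.01, 0, 0, 0]])

```text
time: 19.65
ee_pos: [0.4658, 0.1351, 0.2569]
eef_rot: [0.792, 0.61, -0.0, 0.0]
ft_force: [-0.4, -0.7, -2.7]
width: 0.0307
grip_force: 40.0
```

Emit:
play_rows(series=[[0, 0, 0.003, 0, 0, 0], [0, 0, 0.006, 0, 0, 0], [0, 0, 0.006, 0, 0, 0]])

```text
time: 19.95
ee_pos: [0.4658, 0.1354, 0.2568]
eef_rot: [0.792, 0.61, -0.0, 0.0]
ft_force: [-5.8, -1.4, 8.9]
width: 0.0311
grip_force: 40.0
```

Emit:
play_rows(series=[[0, 0, 0, 0, 0, 0], [0, 0, 0, 0, 0, 0], [0, 0, 0, 0, 0, 0], [0, 0, 0, 0, 0, 0], [0, 0, 0, 0, 0, 0]], fingers=0.4)

```text
time: 20.45
ee_pos: [0.4658, 0.1351, 0.256]
eef_rot: [0.792, 0.61, 0.0, 0.0]
ft_force: [0.9, 0.5, -0.2]
width: 0.0583
grip_force: 0.0
```

Emit:
play_rows(series=[[0, 0, -0.1, 0, 0, 0], [0, 0, -0.3, 0, 0, 0], [0, 0, -0.6, 0, 0, 0], [0, 0, -0.9, 0, 0, 0], [0, 0, -0.95, 0, 0, 0]])

```text
time: 20.95
ee_pos: [0.4664, 0.1362, 0.4046]
eef_rot: [0.792, 0.611, 0.004, 0.002]
ft_force: [-0.4, 0.3, -0.6]
width: 0.0612
grip_force: 0.0
```

```bash
python3 - <<'E'
from plan import *
plan([(.4465,-.3155,.40,75)])
im=vision.camera('scene'); cv2.imwrite('pics/g5.png',cv2.resize(im[110:250,220:400],None,fx=4,fy=4,interpolation=cv2.INTER_CUBIC))
E
```

```text
now [ 0.4664  0.1362  0.4046 75.2704] tilt [ 0.0081  0.001  -1.    ] w 0.0612 t 20.9 F [-0.4  0.3 -0.6] g 0.0 q [ 0.42  0.08 -0.82  1.78  0.06  1.3  -0.68]
[-0.98  0.21  0.01  0.  ] -> [ 4.600e-01 -1.400e-02  4.030e-01  7.527e+01]
[-0.98  0.21  0.01  0.  ] -> [ 0.453 -0.164  0.402 75.27 ]
[-0.99  0.22  0.01  0.01] -> [ 0.447 -0.316  0.4   74.97 ]
```

View pics/g5.png

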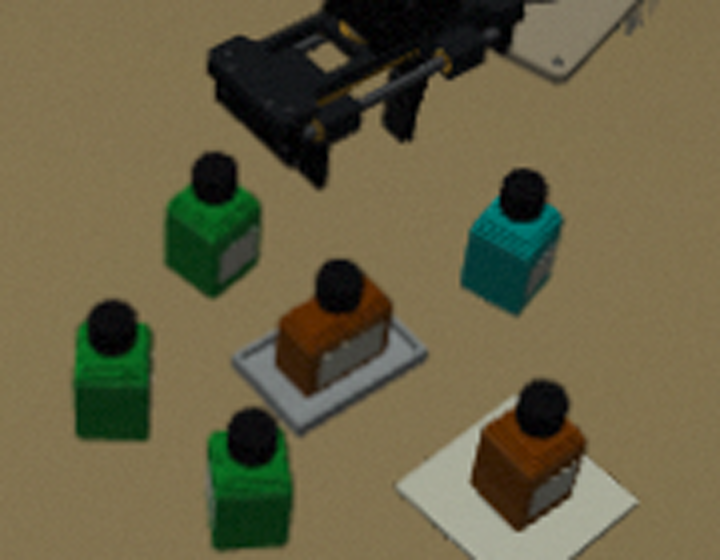

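The oblong bottle now stands flat, lengthwise and centred in the oblong tray at about (335,345). Next is the round bottle.

Emit:
play_rows(series=[[-0.3, 0.07, 0, 0, 0, 0], [-0.6, 0.14, 0, 0, 0, 0], [-0.9, 0.2, 0, 0, 0, 0], [-0.98, 0.21, 0, 0, 0, 0]])

```text
time: 21.4
ee_pos: [0.458, -0.02, 0.3978]
eef_rot: [0.794, 0.608, -0.001, -0.0]
ft_force: [0.3, -0.4, 0.2]
width: 0.0611
grip_force: 0.0
```

Emit:
play_rows(series=[[-0.3, 0.07, 0, 0, 0, 0], [-0.6, 0.14, 0, 0, 0, 0], [-0.9, 0.2, 0, 0, 0, 0], [-0.98, 0.21, 0, 0, 0, 0]])

```text
time: 21.8
ee_pos: [0.4506, -0.1698, 0.3977]
eef_rot: [0.794, 0.608, -0.001, -0.0]
ft_force: [0.4, 0.1, -0.9]
width: 0.061
grip_force: 0.0
```

Emit:
play_rows(series=[[-0.3, 0.07, 0, 0, 0, 0], [-0.6, 0.14, 0, 0, 0, 0], [-0.9, 0.2, 0, 0, 0, 0], [-0.99, 0.22, 0, 0, 0, 0.01], [-0.99, 0.22, 0, 0, 0, 0.01]])

```text
time: 22.3
ee_pos: [0.4453, -0.3188, 0.3976]
eef_rot: [0.795, 0.607, -0.0, -0.001]
ft_force: [-0.2, 0.1, -0.3]
width: 0.0607
grip_force: 0.0
```

Emit:
play_rows(series=[[0, 0, 0, 0, 0, 0], [0, 0, 0, 0, 0, 0], [0, 0, 0, 0, 0, 0]])

```text
time: 22.6
ee_pos: [0.4463, -0.3157, 0.3988]
eef_rot: [0.793, 0.609, 0.0, 0.0]
ft_force: [0.5, -1.0, 0.3]
width: 0.0609
grip_force: 0.0
```

```bash
python3 - <<'E'
from plan import *
plan([(.4465,-.3155,.286,75)])
E
```

```text
now [ 0.4463 -0.3157  0.3988 75.0641] tilt [ 3.e-04 -1.e-04 -1.e+00] w 0.0609 t 22.6 F [ 0.5 -1.   0.3] g 0.0 q [ 0.89  0.19 -0.4   1.66  0.08  1.31  0.21]
[0.   0.   0.75 0.  ] -> [ 0.446 -0.316  0.286 75.064]
```

Emit:
play_rows(series=[[0, 0, 0.2, 0, 0, 0], [0, 0, 0.45, 0, 0, 0], [0, 0, 0.65, 0, 0, 0], [0, 0, 0.73, 0, 0, 0], [0, 0, 0.75, 0, 0, 0]])

```text
time: 23.1
ee_pos: [0.4458, -0.3166, 0.2854]
eef_rot: [0.793, 0.609, -0.0, -0.001]
ft_force: [0.3, -0.0, 1.2]
width: 0.0611
grip_force: 0.0
```

Emit:
play_rows(series=[[0, 0, 0, 0, 0, 0], [0, 0, 0, 0, 0, 0], [0, 0, 0, 0, 0, 0]])

```text
time: 23.4
ee_pos: [0.4462, -0.3174, 0.2875]
eef_rot: [0.794, 0.608, 0.0, 0.001]
ft_force: [0.1, 0.2, -0.5]
width: 0.0608
grip_force: 0.0
```

Emit:
play_rows(series=[[0, 0, 0, 0, 0, 0], [0, 0, 0, 0, 0, 0], [0, 0, 0, 0, 0, 0], [0, 0, 0, 0, 0, 0], [0, 0, 0, 0, 0, 0]], fingers=-1, squeeze=40)

```text
time: 23.9
ee_pos: [0.4459, -0.3173, 0.2861]
eef_rot: [0.794, 0.608, 0.0, 0.0]
ft_force: [-0.3, -0.1, -0.0]
width: 0.031
grip_force: 40.0
```

Emit:
play_rows(series=[[0, 0, 0, 0, 0, 0], [0, 0, 0, 0, 0, 0], [0, 0, 0, 0, 0, 0], [0, 0, 0, 0, 0, 0]])

```text
time: 24.3
ee_pos: [0.4459, -0.3173, 0.2861]
eef_rot: [0.794, 0.608, 0.0, 0.0]
ft_force: [1.0, -0.7, -0.5]
width: 0.0311
grip_force: 40.0
```

```bash
python3 - <<'E'
from plan import *
p=now()[0]
plan([(p[0],p[1],p[2]+.105,75),(.612,-.115,p[2]+.105,75)])
E
```

```text
now [ 0.4459 -0.3173  0.2861 74.9343] tilt [ 2.e-04 -1.e-04 -1.e+00] w 0.0311 t 24.3 F [ 1.  -0.7 -0.5] g 40.0 q [ 0.87  0.29 -0.39  1.79  0.12  1.08  0.18]
[ 0.   0.  -0.7 -0. ] -> [ 0.446 -0.317  0.391 74.934]
[ 0.79  0.36 -0.   -0.  ] -> [ 0.529 -0.217  0.391 74.934]
[ 0.8   0.36 -0.   -0.  ] -> [ 0.612 -0.115  0.391 74.934]
```

Emit:
play_rows(series=[[0, 0, -0.05, 0, 0, 0], [0, 0, -0.2, 0, 0, 0], [0, 0, -0.42, 0, 0, 0], [0, 0, -0.62, 0, 0, 0], [0, 0, -0.7, 0, 0, 0]])

```text
time: 24.8
ee_pos: [0.4461, -0.3173, 0.3941]
eef_rot: [0.794, 0.608, 0.0, 0.002]
ft_force: [0.1, -0.4, -3.2]
width: 0.0312
grip_force: 40.0
```

Emit:
play_rows(series=[[0.08, 0.03, 0, 0, 0, 0], [0.25, 0.11, 0, 0, 0, 0], [0.5, 0.23, 0, 0, 0, 0], [0.7, 0.32, 0, 0, 0, 0], [0.79, 0.36, 0, 0, 0, 0]])

```text
time: 25.3
ee_pos: [0.5305, -0.2123, 0.389]
eef_rot: [0.792, 0.61, 0.0, -0.002]
ft_force: [-0.2, 1.0, -3.2]
width: 0.0314
grip_force: 40.0
```

Emit:
play_rows(series=[[0.08, 0.03, 0, 0, 0, 0], [0.25, 0.11, 0, 0, 0, 0], [0.5, 0.23, 0, 0, 0, 0], [0.7, 0.32, 0, 0, 0, 0], [0.8, 0.36, 0, 0, 0, 0]])

```text
time: 25.8
ee_pos: [0.6132, -0.1123, 0.3898]
eef_rot: [0.793, 0.609, 0.0, -0.001]
ft_force: [0.4, 0.6, -3.2]
width: 0.0309
grip_force: 40.0
```

Emit:
play_rows(series=[[0, 0, 0, 0, 0, 0], [0, 0, 0, 0, 0, 0], [0, 0, 0, 0, 0, 0], [0, 0, 0, 0, 0, 0]])

```text
time: 26.2
ee_pos: [0.6116, -0.1166, 0.3911]
eef_rot: [0.794, 0.607, -0.0, 0.0]
ft_force: [0.2, 0.2, -3.6]
width: 0.031
grip_force: 40.0
```

```bash
python3 - <<'E'
from plan import *
plan([(.612,-.116,.286,75)])
im=vision.camera('scene'); cv2.imwrite('pics/g6.png',cv2.resize(im[90:230,120:300],None,fx=4,fy=4,interpolation=cv2.INTER_CUBIC))
E
```

```text
now [ 0.6116 -0.1166  0.3911 74.7985] tilt [-2.e-04 -9.e-04 -1.e+00] w 0.031 t 26.2 F [ 0.2  0.2 -3.6] g 40.0 q [ 0.52  0.38 -0.52  1.46  0.19  1.35 -0.28]
[ 0.    0.    0.7  -0.01] -> [ 0.612 -0.117  0.286 75.099]
```

View pics/g6.png

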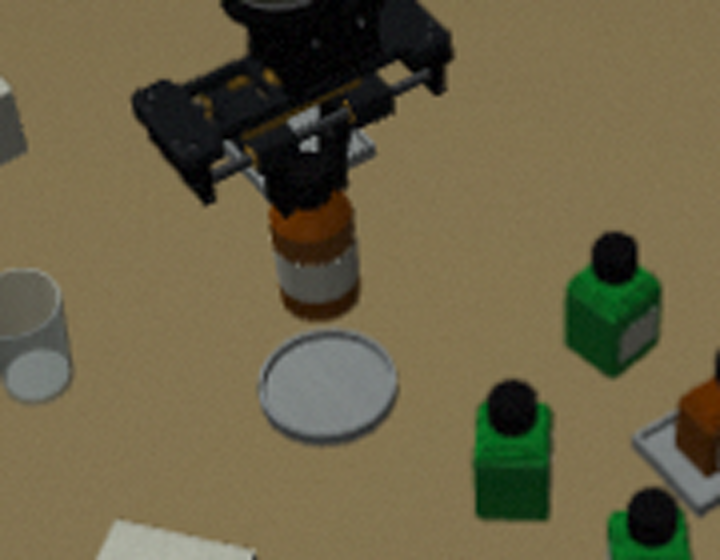

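```bash
python3 - <<'E'
from h import *
print((proj('scene',[[.6116,-.115,z] for z in (.112,.15,.2)])-[120,90]+.5)*4)
E
```

```text
[[323.90180383 293.80522203]
 [319.11948544 256.40767284]
 [312.55507745 204.69401173]]
```

Projecting a true vertical here gives the same slant, so the round bottle hangs upright, above the round tray at (328,385). I'll lower it.

Emit:
play_rows(series=[[0, 0, 0.15, 0, 0, 0], [0, 0, 0.35, 0, 0, 0], [0, 0, 0.53, 0, 0, 0], [0, 0, 0.63, 0, 0, 0], [0, 0, 0.66, 0, 0, 0]])

```text
time: 26.75
ee_pos: [0.6116, -0.1155, 0.2906]
eef_rot: [0.794, 0.608, -0.001, -0.001]
ft_force: [-0.0, -1.3, -3.2]
width: 0.031
grip_force: 40.0
```

Emit:
play_rows(series=[[0, 0, 0.01, 0, 0, 0], [0, 0, 0.02, 0, 0, 0], [0, 0, 0.03, 0, 0, 0], [0, 0, 0.03, 0, 0, 0], [0, 0, 0.03, 0, 0, 0]])

```text
time: 27.25
ee_pos: [0.6122, -0.1151, 0.2881]
eef_rot: [0.794, 0.608, 0.0, 0.0]
ft_force: [0.0, 1.1, -3.3]
width: 0.0309
grip_force: 40.0
```

Emit:
play_rows(series=[[0, 0, 0.005, 0, 0, 0], [0, 0, 0.01, 0, 0, 0], [0, 0, 0.01, 0, 0, 0], [0, 0, 0.01, 0, 0, 0]])

```text
time: 27.65
ee_pos: [0.6122, -0.1151, 0.2862]
eef_rot: [0.794, 0.608, 0.0, 0.0]
ft_force: [1.0, 0.3, -3.3]
width: 0.0312
grip_force: 40.0
```

Emit:
play_rows(series=[[0, 0, 0.003, 0, 0, 0], [0, 0, 0.006, 0, 0, 0], [0, 0, 0.006, 0, 0, 0], [0, 0, 0.006, 0, 0, 0]])

```text
time: 28.05
ee_pos: [0.6123, -0.115, 0.2862]
eef_rot: [0.794, 0.608, 0.0, 0.0]
ft_force: [-2.6, 0.0, 5.1]
width: 0.0311
grip_force: 40.0
```

Emit:
play_rows(series=[[0, 0, 0, 0, 0, 0], [0, 0, 0, 0, 0, 0], [0, 0, 0, 0, 0, 0], [0, 0, 0, 0, 0, 0], [0, 0, 0, 0, 0, 0]], fingers=0.4)

```text
time: 28.55
ee_pos: [0.6121, -0.115, 0.2851]
eef_rot: [0.794, 0.608, -0.0, 0.0]
ft_force: [0.6, 0.0, -0.2]
width: 0.0585
grip_force: 0.0
```

Emit:
play_rows(series=[[0, 0, -0.1, 0, 0, 0], [0, 0, -0.3, 0, 0, 0], [0, 0, -0.6, 0, 0, 0], [0, 0, -0.7, 0, 0, 0], [0, 0, -0.7, 0, 0, 0]])

```text
time: 29.05
ee_pos: [0.6127, -0.1148, 0.3944]
eef_rot: [0.794, 0.608, 0.002, 0.002]
ft_force: [0.0, 0.2, -0.6]
width: 0.061
grip_force: 0.0
```

```bash
python3 - <<'E'
from plan import *
from cap import capfit
plan([(.477,.3050,.385,75)])
print(capfit('top',.477,.305,.116),capfit('scene',.477,.305,.116))
E
```

```text
now [ 0.6127 -0.1148  0.3944 74.9336] tilt [ 0.0059 -0.0012 -1.    ] w 0.061 t 29.1 F [ 0.   0.2 -0.6] g 0.0 q [ 0.52  0.38 -0.53  1.46  0.19  1.35 -0.28]
[ 0.82 -0.53  0.02 -0.  ] -> [ 0.568  0.025  0.391 74.934]
[ 0.82 -0.54  0.02 -0.  ] -> [ 0.522  0.164  0.388 74.934]
[ 0.83 -0.53  0.02 -0.  ] -> [ 0.477  0.305  0.385 74.934]
[476.9 303.2 147.3 125. ] [478.  303.6 168.4 146.9]
```

Emit:
play_rows(series=[[0.27, -0.18, 0, 0, 0, 0], [0.54, -0.36, 0, 0, 0, 0], [0.82, -0.53, 0, 0, 0, 0], [0.82, -0.53, 0, 0, 0, 0]])

```text
time: 29.55
ee_pos: [0.5651, 0.032, 0.3896]
eef_rot: [0.791, 0.612, 0.0, -0.001]
ft_force: [0.4, 0.9, 0.5]
width: 0.0605
grip_force: 0.0
```

Emit:
play_rows(series=[[0.27, -0.18, 0, 0, 0, 0], [0.54, -0.36, 0, 0, 0, 0], [0.82, -0.54, 0, 0, 0, 0], [0.82, -0.54, 0, 0, 0, 0]])

```text
time: 29.95
ee_pos: [0.5179, 0.1712, 0.3896]
eef_rot: [0.791, 0.612, -0.0, -0.002]
ft_force: [-0.5, -0.3, -0.4]
width: 0.0611
grip_force: 0.0
```

Emit:
play_rows(series=[[0.27, -0.18, 0, 0, 0, 0], [0.54, -0.36, 0, 0, 0, 0], [0.82, -0.53, 0, 0, 0, 0], [0.82, -0.53, 0, 0, 0, 0], [0.82, -0.53, 0, 0, 0, 0]])

```text
time: 30.45
ee_pos: [0.4757, 0.3044, 0.389]
eef_rot: [0.793, 0.609, -0.001, -0.0]
ft_force: [0.2, -0.6, 0.1]
width: 0.061
grip_force: 0.0
```

Emit:
play_rows(series=[[0, 0, 0, 0, 0, 0], [0, 0, 0, 0, 0, 0], [0, 0, 0, 0, 0, 0]])

```text
time: 30.75
ee_pos: [0.4769, 0.3025, 0.39]
eef_rot: [0.794, 0.607, -0.0, 0.0]
ft_force: [-0.5, -0.1, 0.2]
width: 0.061
grip_force: 0.0
```

```bash
python3 - <<'E'
from plan import *
plan([(.477,.304,.274,75)])
E
```

```text
now [ 0.4769  0.3025  0.39   74.8161] tilt [-1.e-04 -5.e-04 -1.e+00] w 0.061 t 30.8 F [-0.5 -0.1  0.2] g 0.0 q [-0.    0.3  -0.77  1.61  0.21  1.32 -1.07]
[ 0.01 -0.    0.77 -0.01] -> [ 0.477  0.304  0.274 75.116]
```

Emit:
play_rows(series=[[0.01, 0, 0.2, 0, 0, 0], [0.01, 0, 0.45, 0, 0, 0], [0.01, 0, 0.67, 0, 0, 0], [0.01, 0, 0.75, 0, 0, 0], [0.01, 0, 0.77, 0, 0, 0]])

```text
time: 31.25
ee_pos: [0.4768, 0.3045, 0.2738]
eef_rot: [0.794, 0.608, -0.001, -0.0]
ft_force: [-0.1, 0.2, 0.8]
width: 0.0612
grip_force: 0.0
```

Emit:
play_rows(series=[[0, 0, 0, 0, 0, 0], [0, 0, 0, 0, 0, 0], [0, 0, 0, 0, 0, 0]])

```text
time: 31.55
ee_pos: [0.4771, 0.3054, 0.2761]
eef_rot: [0.794, 0.608, 0.001, 0.0]
ft_force: [0.3, -0.2, -0.8]
width: 0.0609
grip_force: 0.0
```

Emit:
play_rows(series=[[0, 0, 0, 0, 0, 0], [0, 0, 0, 0, 0, 0], [0, 0, 0, 0, 0, 0], [0, 0, 0, 0, 0, 0], [0, 0, 0, 0, 0, 0]], fingers=-1, squeeze=40)

```text
time: 32.05
ee_pos: [0.4767, 0.3051, 0.2747]
eef_rot: [0.794, 0.608, -0.0, -0.0]
ft_force: [-0.1, 0.8, 0.1]
width: 0.0316
grip_force: 40.0
```

Emit:
play_rows(series=[[0, 0, 0, 0, 0, 0], [0, 0, 0, 0, 0, 0], [0, 0, 0, 0, 0, 0], [0, 0, 0, 0, 0, 0]])

```text
time: 32.45
ee_pos: [0.4766, 0.3052, 0.2747]
eef_rot: [0.794, 0.608, -0.0, -0.0]
ft_force: [-0.7, -0.1, 0.9]
width: 0.0311
grip_force: 40.0
```

```bash
python3 - <<'E'
from plan import *
p=now()[0]
plan([(p[0],p[1],p[2]+.15,75),(.447,-.318,p[2]+.15,75)])
E
```

```text
now [ 0.4766  0.3052  0.2747 74.9311] tilt [-2.e-04 -1.e-04 -1.e+00] w 0.0311 t 32.5 F [-0.7 -0.1  0.9] g 40.0 q [-0.04  0.41 -0.74  1.74  0.31  1.11 -1.14]
[ 0.  0. -1. -0.] -> [ 0.477  0.305  0.425 74.931]
[-0.81  0.18 -0.   -0.  ] -> [ 0.471  0.181  0.425 74.931]
[-0.81  0.18 -0.   -0.  ] -> [4.6600e-01 5.6000e-02 4.2500e-01 7.4931e+01]
[-0.81  0.18 -0.   -0.  ] -> [ 4.6000e-01 -6.8000e-02  4.2500e-01  7.4931e+01]
[-0.82  0.17 -0.   -0.  ] -> [ 0.453 -0.193  0.425 74.931]
[-0.81  0.18 -0.   -0.  ] -> [ 0.447 -0.318  0.425 74.931]
```

Emit:
play_rows(series=[[0, 0, -0.08, 0, 0, 0], [0, 0, -0.3, 0, 0, 0], [0, 0, -0.6, 0, 0, 0], [0, 0, -0.88, 0, 0, 0], [0, 0, -1, 0, 0, 0]])

```text
time: 32.95
ee_pos: [0.4766, 0.3057, 0.4295]
eef_rot: [0.794, 0.608, 0.003, 0.0]
ft_force: [0.5, -0.2, -3.5]
width: 0.031
grip_force: 40.0
```

Emit:
play_rows(series=[[-0.08, 0.02, 0, 0, 0, 0], [-0.26, 0.06, 0, 0, 0, 0], [-0.5, 0.11, 0, 0, 0, 0], [-0.72, 0.16, 0, 0, 0, 0], [-0.81, 0.18, 0, 0, 0, 0]])

```text
time: 33.45
ee_pos: [0.4711, 0.1761, 0.4229]
eef_rot: [0.795, 0.606, -0.002, 0.0]
ft_force: [0.3, 0.6, -3.3]
width: 0.0311
grip_force: 40.0
```

Emit:
play_rows(series=[[-0.08, 0.02, 0, 0, 0, 0], [-0.26, 0.06, 0, 0, 0, 0], [-0.5, 0.11, 0, 0, 0, 0], [-0.72, 0.16, 0, 0, 0, 0], [-0.81, 0.18, 0, 0, 0, 0]])

```text
time: 33.95
ee_pos: [0.4652, 0.0528, 0.4236]
eef_rot: [0.795, 0.607, -0.001, -0.0]
ft_force: [0.2, 0.2, -3.8]
width: 0.0309
grip_force: 40.0
```

Emit:
play_rows(series=[[-0.08, 0.02, 0, 0, 0, 0], [-0.26, 0.06, 0, 0, 0, 0], [-0.5, 0.11, 0, 0, 0, 0], [-0.72, 0.16, 0, 0, 0, 0], [-0.81, 0.18, 0, 0, 0, 0]])

```text
time: 34.45
ee_pos: [0.4597, -0.0709, 0.424]
eef_rot: [0.795, 0.607, -0.001, -0.0]
ft_force: [-0.3, -0.1, -3.5]
width: 0.0311
grip_force: 40.0
```

Emit:
play_rows(series=[[-0.08, 0.02, 0, 0, 0, 0], [-0.26, 0.06, 0, 0, 0, 0], [-0.5, 0.11, 0, 0, 0, 0], [-0.72, 0.16, 0, 0, 0, 0], [-0.82, 0.17, 0, 0, 0, 0]])

```text
time: 34.95
ee_pos: [0.4526, -0.1956, 0.4242]
eef_rot: [0.794, 0.608, -0.0, -0.0]
ft_force: [1.1, -0.0, -3.5]
width: 0.0311
grip_force: 40.0
```

Emit:
play_rows(series=[[-0.08, 0.02, 0, 0, 0, 0], [-0.26, 0.06, 0, 0, 0, 0], [-0.5, 0.11, 0, 0, 0, 0], [-0.72, 0.16, 0, 0, 0, 0], [-0.81, 0.18, 0, 0, 0, 0]])

```text
time: 35.45
ee_pos: [0.4471, -0.3198, 0.4243]
eef_rot: [0.794, 0.608, -0.0, -0.0]
ft_force: [-0.7, 0.8, -3.9]
width: 0.0314
grip_force: 40.0
```

Emit:
play_rows(series=[[0, 0, 0, 0, 0, 0], [0, 0, 0, 0, 0, 0], [0, 0, 0, 0, 0, 0], [0, 0, 0, 0, 0, 0]])

```text
time: 35.85
ee_pos: [0.4477, -0.3163, 0.4249]
eef_rot: [0.793, 0.609, 0.0, 0.0]
ft_force: [-0.0, 0.0, -3.1]
width: 0.0314
grip_force: 40.0
```

```bash
python3 - <<'E'
from plan import *
plan([(.447,-.3165,.2727,75)])
im=vision.camera('scene'); cv2.imwrite('pics/g7.png',cv2.resize(im,(800,600)))
from m import mask,rect
# empty square tray now: re-measure
vision.camera('top')
m=mask('top','square_tray',(.445,-.316,0)); print(None if m is None else rect('top',m,.014))
E
```

```text
now [ 0.4477 -0.3163  0.4249 75.0496] tilt [ 3.e-04  1.e-04 -1.e+00] w 0.0314 t 35.9 F [-0.   0.  -3.1] g 40.0 q [ 0.76  0.17 -0.25  1.63  0.04  1.35  0.24]
[-0. -0.  1.  0.] -> [ 0.448 -0.316  0.275 75.05 ]
[ 444.7 -318.5  100.9   99.5   75.6]
```

View pics/g7.png

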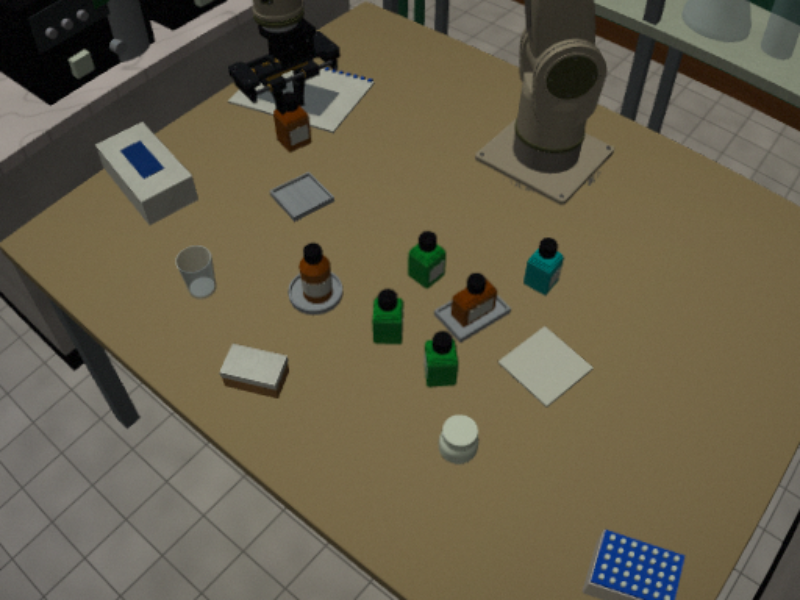

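The round bottle stands centred in the round tray at about (315,285). The square bottle hangs over the empty square tray at (302,197). I'll lower it.

Emit:
play_rows(series=[[0, -0.01, 0.2, 0, 0, 0], [0, -0.01, 0.5, 0, 0, 0], [0, -0.01, 0.78, 0, 0, 0], [0, -0.01, 0.93, 0, 0, 0], [0, -0.01, 0.97, 0, 0, 0]])

```text
time: 36.5
ee_pos: [0.445, -0.3166, 0.2765]
eef_rot: [0.794, 0.608, -0.001, -0.002]
ft_force: [-0.4, -0.6, -3.0]
width: 0.031
grip_force: 40.0
```

Emit:
play_rows(series=[[0, 0, 0.01, 0, 0, 0], [0, 0, 0.02, 0, 0, 0], [0, 0, 0.03, 0, 0, 0], [0, 0, 0.03, 0, 0, 0], [0, 0, 0.03, 0, 0, 0]])

```text
time: 37.0
ee_pos: [0.446, -0.3174, 0.2754]
eef_rot: [0.794, 0.608, 0.0, 0.001]
ft_force: [0.0, 1.2, -3.4]
width: 0.0311
grip_force: 40.0
```

Emit:
play_rows(series=[[0, 0, 0.005, 0, 0, 0], [0, 0, 0.01, 0, 0, 0], [0, 0, 0.01, 0, 0, 0], [0, 0, 0.01, 0, 0, 0]])

```text
time: 37.4
ee_pos: [0.4458, -0.3173, 0.2732]
eef_rot: [0.794, 0.608, -0.0, -0.0]
ft_force: [-1.1, -0.5, -4.3]
width: 0.0309
grip_force: 40.0
```

Emit:
play_rows(series=[[0, 0, 0.003, 0, 0, 0], [0, 0, 0.006, 0, 0, 0], [0, 0, 0.006, 0, 0, 0], [0, 0, 0.006, 0, 0, 0]])

```text
time: 37.8
ee_pos: [0.4459, -0.3173, 0.2726]
eef_rot: [0.794, 0.608, 0.0, 0.0]
ft_force: [-1.4, 0.4, 2.9]
width: 0.0312
grip_force: 40.0
```

Emit:
play_rows(series=[[0, 0, 0, 0, 0, 0], [0, 0, 0, 0, 0, 0], [0, 0, 0, 0, 0, 0], [0, 0, 0, 0, 0, 0], [0, 0, 0, 0, 0, 0]], fingers=0.4)

```text
time: 38.3
ee_pos: [0.4458, -0.3173, 0.2723]
eef_rot: [0.794, 0.608, 0.0, 0.0]
ft_force: [0.3, -0.0, -0.1]
width: 0.0587
grip_force: 0.0
```

Emit:
play_rows(series=[[0, 0, -0.1, 0, 0, 0], [0, 0, -0.3, 0, 0, 0], [0, 0, -0.6, 0, 0, 0], [0, 0, -0.9, 0, 0, 0], [0, 0, -1, 0, 0, 0]])

```text
time: 38.8
ee_pos: [0.4462, -0.3172, 0.4287]
eef_rot: [0.794, 0.608, 0.001, 0.004]
ft_force: [0.6, 0.0, -0.6]
width: 0.0608
grip_force: 0.0
```

Emit:
play_rows(series=[[-0.3, -0.3, 0, 0, 0, 0], [-0.6, -0.6, 0, 0, 0, 0], [-0.8, -0.8, 0, 0, 0, 0], [-0.8, -0.8, 0, 0, 0, 0], [-0.8, -0.8, 0, 0, 0, 0]])

```text
time: 39.3
ee_pos: [0.2956, -0.4037, 0.4237]
eef_rot: [0.795, 0.606, -0.0, 0.001]
ft_force: [0.2, 0.7, 0.9]
width: 0.0614
grip_force: 0.0
```

```bash
python3 - <<'E'
from cap import *
for o,x,y,z in [('round->612,-115',.612,-.115,.128),('square->446,-318',.446,-.318,.114),('oblong->466.5,134',.4665,.134,.1)]:
    print(o,capfit('top',x,y,z),capfit('scene',x,y,z))
im=vision.camera('top'); cv2.imwrite('pics/end.png',cv2.resize(im,(800,600),interpolation=cv2.INTER_CUBIC))
print(mask('top','oblong_bottle',(.4665,.134,.06)) is not None)
m=mask('top','oblong_bottle',(.4665,.134,.06)); print(rect('top',m,.072)) if m is not None else 0
E
```

```text
round->612,-115 [ 612.  -113.3  139.   141.9] [ 613.6 -114.6  149.1  136. ]
square->446,-318 [ 446.4 -316.7  147.6  131. ] [ 447.  -317.5  115.9  100.8]
oblong->466.5,134 [466.  134.9 128.8 111.5] [466.8 135.9 150.6 136.7]
True
[465.6 130.8  43.8  76.4  74.4]
```

View pics/end.png

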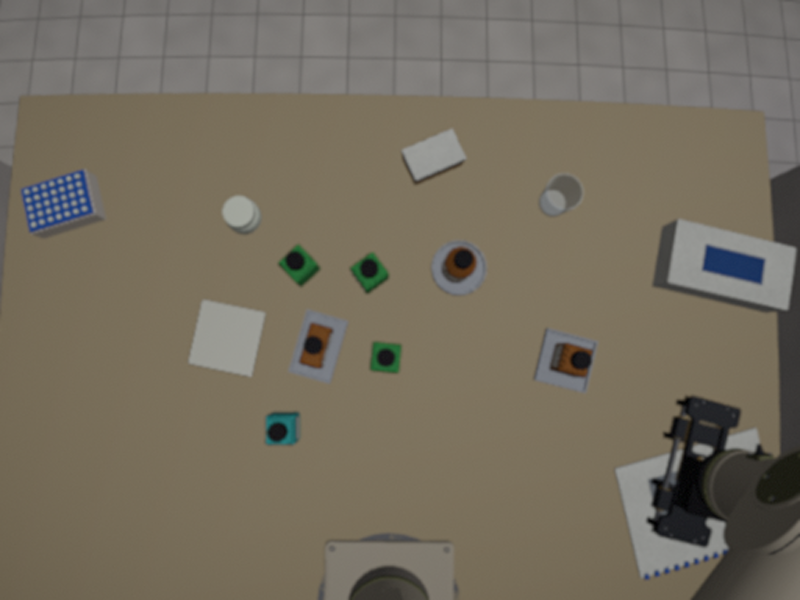

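The final top view shows the round bottle in the round tray at (460,265), the square one in the square tray at (568,360) and the oblong one lengthwise in the oblong tray at (317,345). All three are within about 2 mm of their tray centres, the tile is empty and the other objects have not moved.

```bash
python3 -c "
from bench import job
print(job.close_job())"
```

```text
the job is handed in; nothing more can be done
None
```

All three amber bottles stand upright in the middle of their own trays (about 2 mm by the cameras), the tile is empty, the other objects look unmoved, and the job was handed in at about 40 s of the 120 s allowed.

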